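# Trace the weld seam of a caster fork with a ball-tipped probe

## Task

Take the crack-test probe from its stand and draw its ball tip slowly (never over 60 mm/s while touching) along the weld seam at the foot of the bent caster fork's left leg, from the far end towards the robot, lightly pressed into the corner between leg and plate (together under 10 N, never above 20 N) in every stretch of the middle 72 mm. A rod runs just above the seam, so lean the probe 20 to 50 degrees from vertical and come in under the rod from the left; the bent seam must be felt for. Then hang the probe upright in its stand again and let go, leaving the other things where they lie.

Things in the scene. Friction and masses are not known exactly. Their poses are not given: they have to be found in the camera images.
- probe: crack-test pencil probe, 100 g, loose. Origin at the centre of its 10 mm ball tip, z axis up to the handle. Shaft 8 mm diameter up to z = 80 mm; round collar 34 mm diameter at z = 80 to 86 mm, by which it hangs; then a plain grey square handle, 16 by 16 mm (faces along x and y), z = 86 to 144 mm. Grip at z = 105 to 120 mm.
- tip (a point): centre of the probe's ball tip (same as the probe's origin, z axis up the probe to the handle).
- stand: fixed dark steel probe stand, on the robot's left or right (swaps with the tray). Origin at the centre of its underside. Base 110 (x) by 90 by 12 mm; back plate at x = 35 to 47 mm; top plate 94 by 70 mm, z = 100 to 110 mm, with a 23 mm through hole on the origin's vertical axis. With the probe hanging, its collar lies on the top plate and the ball centre is at z = 30 mm.
- fork: aluminium caster fork upside down, bolted on the turntable; it does not move. This is its nominal frame: origin on the turntable's axis and top, -x faces the robot's left, +y away from it (within 0.45 rad). The fork is bent and packed up: its plate and legs really stand a few mm off nominal (see plate and legs), which the poses do not show; feel for them.
- seam (a point): nominal middle of the weld seam, the inside corner between the left leg's outer face and the plate's top (no solid bead in the way). Axes as the fork's: x into the leg, y along the seam away from the robot, z up. On a straight fork the ball's centre is here when it touches both leg and plate: fork x = -45, y = 0, z = 16 mm.
- turntable: fixed, locked round turntable of grey painted steel, 250 mm diameter, top 40 mm above the bench; origin under its centre. It carries the fork; axes as the fork's.
- rod (a point): nominal middle of the 12 mm wheel-lock rod that runs along y outside the left leg, above the seam: fork x = -52, y = 0, z = 56 mm, reaching y = +-70 mm; lugs at y = +-51 mm (z 50 to 62) hold it to the leg.
- plate: crown plate of the fork, 130 by 130 mm, nominal top at fork z = 11 mm. The reported pose is the nominal (fork) frame. The real top lies up to 4 mm higher or lower, and slopes along y by up to 0.03 rad. Bolt heads 16 mm wide, 5 mm high at x, y = +-55 mm.
- legs: two upright legs 5 mm thick, nominal outer faces at x = -40 and +40 mm, 110 mm long in y up to z = 70 mm, then 56 mm wide to z = 151; axle bolt heads stick out 7 mm at z = 111. The reported pose is the nominal (fork) frame. The real legs, with the rod, are shifted up to 5 mm in x and turned up to 0.05 rad about the fork's z.
- tray: fixed grey open tray, 120 by 90 by 25 mm, origin at the centre of its underside; bystander.
- bushing: loose brass bushing, 28 mm diameter and 28 mm high, lying in the tray; bystander, origin under its centre.
- tire_lever: loose blue plastic tire lever, about 140 mm long, flat on the bench; bystander, origin under its middle.
- brake_toggle: loose matte black brake toggle, 92 by 30 by 28 mm, on the bench; bystander, origin under its block.
- lock_knob: loose chrome wheel lock knob, 28 mm diameter, 26 mm high, on the turntable to the right of the fork; bystander, origin under its centre.

How it is judged (in metres and radians):
On the way, in this order (a step that is already met when the one before it is completed fails the run):
1. seam y +36 to +24 mm: for 0.25 s unbroken the ball presses leg and plate at once (each over 0.3 N, together under 10 N), probe leaning 20 to 50 degrees from vertical (y of tip in the frame of seam between 0.024 and 0.036 m and x of tip in the frame of seam between -0.012 and 0.012 m and contact force between probe and legs above 0.3 N and contact force between probe and plate above 0.3 N and contact force between probe and fork below 10 N and angle between tip's own z axis and vertical between 0.349 and 0.873 rad), for 0.25 s.
2. seam y +24 to +12 mm: for 0.25 s unbroken the ball presses leg and plate at once (each over 0.3 N, together under 10 N), probe leaning 20 to 50 degrees from vertical (y of tip in the frame of seam between 0.012 and 0.024 m and x of tip in the frame of seam between -0.012 and 0.012 m and contact force between probe and legs above 0.3 N and contact force between probe and plate above 0.3 N and contact force between probe and fork below 10 N and angle between tip's own z axis and vertical between 0.349 and 0.873 rad), for 0.25 s.
3. seam y +12 to +0 mm: for 0.25 s unbroken the ball presses leg and plate at once (each over 0.3 N, together under 10 N), probe leaning 20 to 50 degrees from vertical (y of tip in the frame of seam between 0 and 0.012 m and x of tip in the frame of seam between -0.012 and 0.012 m and contact force between probe and legs above 0.3 N and contact force between probe and plate above 0.3 N and contact force between probe and fork below 10 N and angle between tip's own z axis and vertical between 0.349 and 0.873 rad), for 0.25 s.
4. seam y +0 to -12 mm: for 0.25 s unbroken the ball presses leg and plate at once (each over 0.3 N, together under 10 N), probe leaning 20 to 50 degrees from vertical (y of tip in the frame of seam between -0.012 and 0 m and x of tip in the frame of seam between -0.012 and 0.012 m and contact force between probe and legs above 0.3 N and contact force between probe and plate above 0.3 N and contact force between probe and fork below 10 N and angle between tip's own z axis and vertical between 0.349 and 0.873 rad), for 0.25 s.
5. seam y -12 to -24 mm: for 0.25 s unbroken the ball presses leg and plate at once (each over 0.3 N, together under 10 N), probe leaning 20 to 50 degrees from vertical (y of tip in the frame of seam between -0.024 and -0.012 m and x of tip in the frame of seam between -0.012 and 0.012 m and contact force between probe and legs above 0.3 N and contact force between probe and plate above 0.3 N and contact force between probe and fork below 10 N and angle between tip's own z axis and vertical between 0.349 and 0.873 rad), for 0.25 s.
6. seam y -24 to -36 mm: for 0.25 s unbroken the ball presses leg and plate at once (each over 0.3 N, together under 10 N), probe leaning 20 to 50 degrees from vertical (y of tip in the frame of seam between -0.036 and -0.024 m and x of tip in the frame of seam between -0.012 and 0.012 m and contact force between probe and legs above 0.3 N and contact force between probe and plate above 0.3 N and contact force between probe and fork below 10 N and angle between tip's own z axis and vertical between 0.349 and 0.873 rad), for 0.25 s.
At the end, for the whole second after the job is handed in: The probe hangs upright (within 5 degrees) and still in the stand's hole, released, its collar on the top plate (ball centre 26 to 36 mm above the bench, within 10 mm of the stand's axis), and the bushing, tire lever, brake toggle and lock knob are within 20 mm of where they lay (horizontal distance between tip and stand below 0.01 m and height (world z) of tip between 0.026 and 0.036 m and angle between tip's own z axis and vertical below 0.1 rad and linear speed of probe below 0.02 m/s and distance of each of bushing, tire_lever, brake_toggle, lock_knob from where it was at the start of the episode below 0.02 m); the robot touches nothing.
It fails at once if the probe presses on the fork with more than 20 N (contact force between probe and fork above 20 N).
It fails at once if the probe moves faster than 60 mm/s while touching the fork (contact force between probe and fork above 0.3 N and linear speed of probe above 0.06 m/s).
It fails at once if the gripper or arm knocks the fork (over 10 N) (contact force between any of the arm, the fingers and fork above 10 N).
It fails at once if a bystander is pushed more than 20 mm (distance of any of bushing, tire_lever, brake_toggle, lock_knob from where it was at the start of the episode above 0.02 m).
It also fails if it takes over 72 s, if anything falls off the work surface, if the arm or the gripper's body presses on something with over 40 N, if the wrist force passes 120 N, or if a joint passes its speed limit or range.

## Robot

A 7-joint arm with a two-finger parallel gripper is mounted at the origin on the work surface. World frame = base frame: x ahead of the robot, y to its left, z up, the work surface at z = 0. Lengths are in mm, angles in rad, forces in N, time in s.
With the tool pointing down it reaches from about 400 to 850 mm from the base axis. Payload 6.9 kg.
Tool frame: the origin (TCP) lies at the very end of the fingers, on their centre line; the grasp point (between the pads) lies 19 mm behind it; z points along the fingers, y is the line along which they close (so a half turn about z gives the same grasp; the last joint's range is limited). The gripper opens to 85 mm and grips with 20 to 120 N. Pads are 22 mm wide; open, the fingers measure 114 mm over their backs; the gripper's body (76 mm by 85 mm) begins 54 mm behind the grasp point. The pads swing forward as they close: fully open they stand 13 mm farther back than shut.
Start: joints at [1.349, 0.507, -0.238, 1.5, 0.126, 1.149, -0.155], TCP at [201.196, -591.719, 231.275] pointing down, gripper open.
Joint ranges: [-3.08, 3.08], [-0.24, 2.05], [-1.43, 1.35], [0, 2.5], [-1.52, 4.66], [0.17, 1.96], [-2.89, 2.89]. Speed limits (rad/s): [2.39, 2.39, 3.14, 3.14, 3.14, 3.14, 3.14].

## Interface

Orientations are given as [roll, pitch, yaw] about the fixed x, y, z axes, in that order (R = Rz(yaw) Ry(pitch) Rx(roll)).
In Python, from rig import manip gives the robot as it stands.
- The arm moves only by the shell command python3 -m jog 'ROWS' [FORCE]. ROWS is JSON, a list of rows, each a list of 3 entries, a list of its own where there are three numbers: the shift along the world's x, y, z in units of 25 mm (1.0 is 25 mm), then the turn, a rotation vector about the world's x, y, z in rad, then the opening, from 0 (shut) to 1 (fully open). A call has 1 to 5 rows; each row is the pose to reach, as a shift and turn from the pose commanded when the call began; what a row does not reach only later rows make up. A row lasts 1/8 s, in which the tool goes at most 62.5 mm and 10.7 degrees, less where a joint would pass 70% of its speed; a pose out of reach is approached as far as the arm can. A call with a gripper value outside its range is refused whole. The fingers move at their own pace and stop on an object; FORCE is the grip in N (left out, the last holds). Time passes only in rows, so rows that repeat a pose let the fingers close. It gives the time, the measured TCP pose, the force, the opening and the grip force at its end, in the units of the state.
- manip.get_state(): the state, without advancing time (a new reading comes with each control period).
- manip.grab_frame(name): name is "side" or "top"; returns a dict with "color" (384x512x3 uint8, blue, green, red), "fx", "fy", "cx", "cy" (pixels), "k1" (the pictures are not rectified: a ray, as slopes to the right and down, at radius r is drawn at 1 + k1 r^2 times it, then the intrinsics apply), "camera_from_world" (4x4, takes a point from world to camera coordinates). Camera axes: x right, y up, looking along -z (the intrinsics and any distortion apply to the point x, -y, -z); pixel columns grow to the right and rows downward; lengths in mm; the calibration is good to about 2 mm. A picture is of the moment at which its call begins. There is no depth.
- manip.close_job(): hands the job in; it is judged then, once.
The state is a dict: "t": time; "joint_pos": joint angles; "joint_velocities": joint speeds; "joint_efforts": joint torques, N m; "position": TCP position; "orientation": TCP orientation; "contact_force": force on the tool from outside, world axes, zero at the start; "wrist_torque": the same for the moment, N m; "gripper_width": finger opening in mm; "finger_force": force on a finger pad.
Only numpy, scipy, OpenCV 4.12 (cv2) and the standard library are available. Lean on these libraries where they do the work, as an engineer would, in place of code of your own. Each camera call takes 0.05 s, during which the arm holds its last target. There are 200 camera calls.

## Working session

There is one attempt and no reset: what is moved stays moved. The work goes in short steps, Python scripts to look and compute and a shell command to move; the robot and the scene stay as the last step left them, time stands still between calls to the robot, and variables do not carry over. Pictures are saved under pics/ and viewed, at most 10 in all, crops included, and the job is handed in when it is done.

```bash
mkdir -p pics; ls; python3 - <<'E'
from rig import manip
import cv2,numpy as np
s=manip.get_state()
for k,v in s.items(): print(k,v)
for n in("side","top"):
    f=manip.grab_frame(n); cv2.imwrite(f"pics/{n}0.png",f["color"]); np.savez(f"pics/{n}0.npz",**f)
    print(n,f["fx"],f["fy"],f["cx"],f["cy"],f["k1"]); print(np.round(f["camera_from_world"],4).tolist())
E
```

```text
pics
t 0.0
joint_pos [ 1.34848239  0.5083577  -0.23753146  1.50112879  0.1257062   1.14892523
 -0.1548123 ]
joint_velocities [-3.58451353e-05 -1.54200917e-05  1.26404113e-03 -1.38808287e-03
  4.13971506e-04 -1.16291852e-04  1.90590527e-03]
joint_efforts [-4.07157495e-04 -6.20587349e+01 -2.18654193e+00 -2.49651539e+01
  1.26902416e-02  1.18700269e-02 -9.49509740e-06]
position [ 200.99593207 -591.25987542  230.41898204]
orientation [-3.13976498e+00  3.74694588e-05  3.27826902e-01]
contact_force [ 0.65831157  0.23506868 -0.41987091]
wrist_torque [0.0167926  0.02502533 0.05651636]
finger_force 0.0
gripper_width 85.42273378721916
side 498.7286148691359 498.7286148691359 259.7632099827349 194.65712095800214 0.020230091167258386
[[-0.9649, 0.2619, 0.0181, 537.7228], [-0.1516, -0.6123, 0.776, 10.5053], [0.2143, 0.746, 0.6305, -1300.4732], [0.0, 0.0, 0.0, 1.0]]
top 369.3522099663172 369.3522099663172 255.53741621926505 191.45937171221536 -0.07726939064908725
[[-0.0084, -0.9997, 0.0234, 0.1494], [0.9826, -0.0039, 0.1858, -572.1168], [-0.1857, 0.0246, 0.9823, -833.6444], [0.0, 0.0, 0.0, 1.0]]
```

View pics/top0.png

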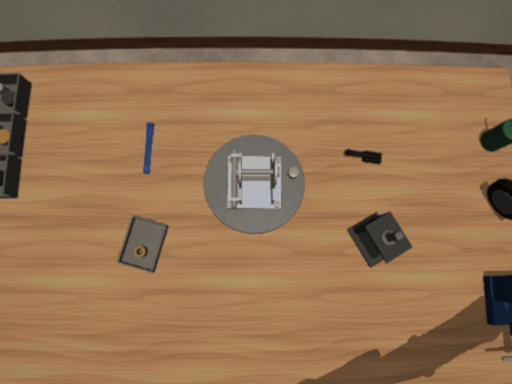

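View pics/side0.png

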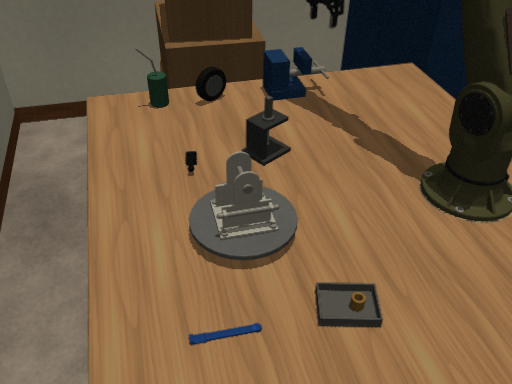

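```bash
cat > h.py <<'E'
import numpy as np,cv2
def load(p): return dict(np.load(p))
def proj(f,P):
    P=np.atleast_2d(np.asarray(P,float)); M=f["camera_from_world"]; c=P@M[:3,:3].T+M[:3,3]
    a=c[:,0]/-c[:,2]; b=-c[:,1]/-c[:,2]; s=1+f["k1"]*(a*a+b*b)
    return np.c_[f["fx"]*a*s+f["cx"],f["fy"]*b*s+f["cy"]]
def ray(f,uv,z):
    uv=np.atleast_2d(np.asarray(uv,float)); M=f["camera_from_world"]
    K=np.array([[f["fx"],0,f["cx"]],[0,f["fy"],f["cy"]],[0,0,1.]])
    n=cv2.undistortPoints(uv[:,None].copy(),K,np.array([float(f["k1"]),0,0,0,0]))[:,0]
    d=np.c_[n[:,0],-n[:,1],-np.ones(len(n))]@M[:3,:3]; o=-M[:3,:3].T@M[:3,3]
    return o+d*((z-o[2])/d[:,2])[:,None]
E
python3 - <<'E'
import cv2,numpy as np
t=cv2.imread("pics/top0.png");s=cv2.imread("pics/side0.png")
def c(i,x,y,w,h,k): return cv2.resize(i[y:y+h,x:x+w],None,fx=k,fy=k,interpolation=cv2.INTER_CUBIC)
a=np.hstack([c(t,200,130,110,110,3.6364),c(t,340,200,80,80,5)])[:400]
cv2.imwrite("pics/tc.png",a)
a=np.hstack([c(s,185,145,115,115,3.4783),c(s,230,80,80,80,5)])
cv2.imwrite("pics/sc.png",a)
E
```

```text
(no output)
```

View pics/tc.png

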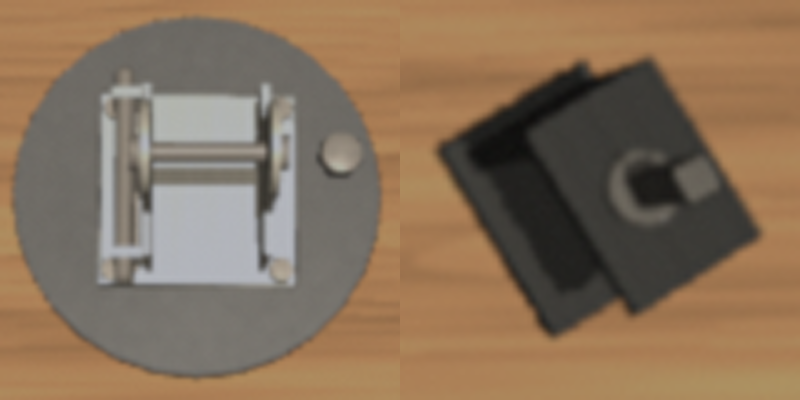

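View pics/sc.png

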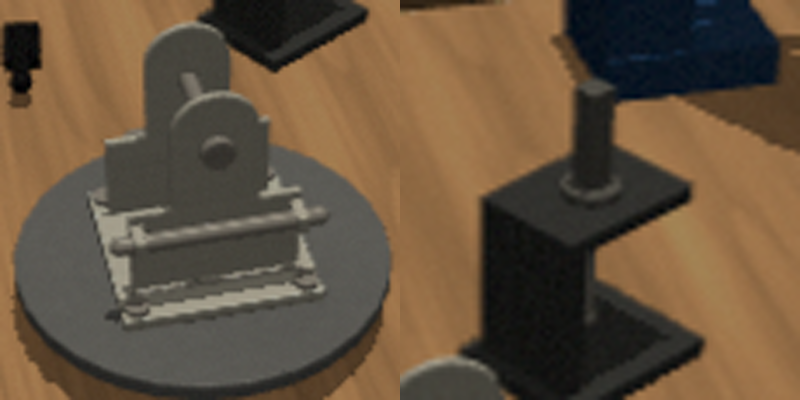

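```bash
cat > m.py <<'E'
from h import *
T=load("pics/top0.npz");S=load("pics/side0.npz")
def un(p,k,o): return (np.array(p,float)+.5)/k-.5+np.array(o)
st=ray(T,un([(125,128),(252,58),(362,235),(232,315)],5,(340,200)),110)
print("stand T",st.round(1).tolist(),st.mean(0).round(1),[np.linalg.norm(st[i]-st[(i+1)%4]).round(1) for i in range(4)])
print("handle",ray(T,un([(298,180)],5,(340,200)),174).round(1),"collar",ray(T,un([(243,186)],5,(340,200)),116).round(1))
ss=ray(S,un([(82,200),(227,148),(292,187),(172,247)],5,(230,80)),110)
print("stand S",ss.round(1).tolist(),ss.mean(0).round(1),[np.linalg.norm(ss[i]-ss[(i+1)%4]).round(1) for i in range(4)])
print("handle",ray(S,un([(196,88)],5,(230,80)),174).round(1))
pl=ray(T,un([(101,96),(294,96),(295,284),(98,285)],3.63636,(200,130)),51)
print("plate T",pl.round(1).tolist(),pl.mean(0).round(1),[np.linalg.norm(pl[i]-pl[(i+1)%4]).round(1) for i in range(4)])
pS=ray(S,un([(89,195),(127,323),(325,290)],3.4783,(185,145)),51); print("plate S",pS.round(1).tolist())
from scipy.optimize import least_squares
# turntable circle: gray mask contour, z=40
for n,f,roi in(("T",T,(200,130,310,240)),("S",S,(185,180,302,265))):
    im=f["color"]; hsv=cv2.cvtColor(im,cv2.COLOR_BGR2HSV); m=((hsv[...,1]<60)*255).astype(np.uint8)
    mm=np.zeros_like(m); x0,y0,x1,y1=roi; mm[y0:y1,x0:x1]=m[y0:y1,x0:x1]
    c=max(cv2.findContours(mm,cv2.RETR_EXTERNAL,cv2.CHAIN_APPROX_NONE)[0],key=cv2.contourArea)[:,0].astype(float)
    if n=="S": c=c[c[:,1]>205]; 
    w=ray(f,c,40)[:,:2]
    r=least_squares(lambda p:np.hypot(*(w-p[:2]).T)-p[2],[*w.mean(0),125],loss="soft_l1",f_scale=1.5); print(n,"table",r.x.round(1),len(w))
E
python3 m.py
```

```text
stand T [[483.5, -245.8, 110.0], [514.7, -306.6, 110.0], [434.2, -351.9, 110.0], [400.1, -289.5, 110.0]] [ 458.1 -298.4  110. ] [np.float64(68.4), np.float64(92.3), np.float64(71.1), np.float64(94.2)]
handle [[ 455.2 -297.1  174. ]] collar [[ 456.6 -296.   116. ]]
stand S [[515.9, -301.8, 110.0], [423.6, -337.8, 110.0], [401.2, -288.6, 110.0], [481.5, -244.3, 110.0]] [ 455.5 -293.1  110. ] [np.float64(99.0), np.float64(54.0), np.float64(91.7), np.float64(67.0)]
handle [[ 456.2 -293.8  174. ]]
plate T [[661.3, 64.8, 51.0], [661.1, -65.6, 51.0], [532.7, -63.6, 51.0], [532.7, 66.0, 51.0]] [5.969e+02 4.000e-01 5.100e+01] [np.float64(130.4), np.float64(128.4), np.float64(129.5), np.float64(128.6)]
plate S [[662.6, -59.1, 51.0], [663.0, 68.4, 51.0], [535.2, 69.6, 51.0]]
T table [5.971e+02 3.000e-01 1.218e+02] 279
S table [600.9  11.5 122. ] 165
```

```bash
python3 - <<'E'
from h import *
T=load("pics/top0.npz"); g=cv2.cvtColor(T["color"],cv2.COLOR_BGR2GRAY)
print(g[228:246,386:408])
c=cv2.resize(g,None,fx=8,fy=8,interpolation=cv2.INTER_CUBIC)
m=np.zeros_like(c); r=(slice(8*228,8*246),slice(8*393,8*407)); m[r]=(c[r]>85)*255
k=max(cv2.findContours(m,0,cv2.CHAIN_APPROX_NONE)[0],key=cv2.contourArea)
b=(cv2.boxPoints(cv2.minAreaRect(k))+.5)/8-.5
w=ray(T,b,174); print(b.round(1).tolist(),w.round(1).tolist(),w.mean(0)); d=w[1]-w[0]; print(np.degrees(np.arctan2(d[1],d[0]))%90,np.linalg.norm(d),np.linalg.norm(w[2]-w[1]))
E
python3 -m jog '[[[2,2.4,0],[0,0,0],1],[[4,4.8,0],[0,0,0],1],[[6,7.2,0],[0,0,0],1],[[8,9.6,0],[0,0,0],1],[[10.19,11.83,0],[0,0,0],1]]' 80
```

```text
[[ 60  58  59  58  58  58  58  58  58  59  58  58  56  58  77 109 129 134
  134 134 134 134]
 [ 65  66  65  62  61  61  59  57  58  58  58  58  55  55  62  88 119 134
  136 136 136 136]
 [ 81  82  79  73  73  75  68  60  58  56  55  54  52  55  59  71 105 130
  138 138 138 138]
 [ 87  81  77  71  78  85  77  62  51  47  47  51  59  73  77  71  86 116
  136 139 140 139]
 [ 75  64  59  57  64  70  65  49  41  44  53  70  81  91  92  83  72  94
  129 139 139 139]
 [ 57  51  46  40  41  40  38  34  45  69  81  92  96  96  97  93  76  77
  112 132 138 138]
 [ 46  41  34  30  28  27  27  27  50  85  98  99  99  98  97  97  88  72
   87 116 135 139]
 [ 36  30  28  27  29  27  28  27  46  80  98 100  99  98  98  98  95  76
   69  95 128 137]
 [ 33  28  28  30  30  28  29  27  36  64  91  99  99  99  98  99  98  84
   63  78 113 129]
 [ 42  28  29  28  30  29  28  27  29  45  77  97  99 100 100  97  94  80
   58  63  87 114]
 [ 55  32  28  29  29  29  27  27  28  35  58  88 100  98  96  85  74  65
   56  56  68  94]
 [ 71  41  27  28  30  29  28  28  28  29  43  72  92  88  76  67  58  57
   
[... 355 characters left out ...]
8  58  58  58
   59  56  57  56]
 [ 74  79  84  88  86  81  79  70  62  58  58  57  58  58  57  59  58  59
   58  58  57  56]
 [ 60  63  67  70  68  64  62  59  60  59  58  58  59  58  59  58  58  58
   59  59  58  56]]
[[394.6000061035156, 233.8000030517578], [400.5, 230.8000030517578], [403.5, 236.8000030517578], [397.6000061035156, 239.8000030517578]] [[459.1, -287.5, 174.0], [465.0, -300.6, 174.0], [452.5, -306.1, 174.0], [446.6, -293.1, 174.0]] [ 455.78665504 -296.84357414  174.        ]
24.381853267827154 14.372802544720487 13.651961827857892
t: 0.72
position: [404.1, -351.8, 231.1]
orientation: [-3.141, 0.0, 0.327]
contact_force: [1.2, -0.4, -0.1]
gripper_width: 85.2
finger_force: 0.0
```

```bash
python3 -m jog '[[[0,0,0],[0,0,0.1],1],[[0,0,0],[0,0,0.1],1],[[0,0,0],[0,0,0.1],1]]'
```

```text
t: 1.1
position: [402.5, -354.4, 231.0]
orientation: [-3.141, 0.001, 0.424]
contact_force: [-0.5, 0.0, -0.7]
gripper_width: 85.8
finger_force: 0.0
```

```bash
python3 -m jog '[[[1.1,1.2,0],[0,0,0],1],[[2.14,2.34,0],[0,0,0],1],[[2.14,2.34,-1.5],[0,0,0],1],[[2.14,2.34,-3],[0,0,0],1],[[2.14,2.34,-4.32],[0,0,0],1]]' && python3 -m jog '[[[0,0,0],[0,0,0],1],[[0,0,0],[0,0,0],1]]'; python3 - <<'E'
from rig import manip
import cv2,numpy as np
a=[]
for n,x,y in(("top",340,190),("side",220,60)):
    f=manip.grab_frame(n); a.append(cv2.resize(f["color"][y:y+100,x:x+100],None,fx=4,fy=4,interpolation=cv2.INTER_CUBIC))
cv2.imwrite("pics/g1.png",np.hstack(a))
E
```

```text
t: 1.72
position: [456.0, -296.1, 121.9]
orientation: [-3.141, 0.001, 0.424]
contact_force: [-0.7, 0.0, 0.1]
gripper_width: 85.3
finger_force: 0.0
t: 1.98
position: [457.2, -295.9, 124.3]
orientation: [3.141, -0.001, 0.426]
contact_force: [0.2, -0.1, 0.3]
gripper_width: 85.6
finger_force: 0.0
```

View pics/g1.png

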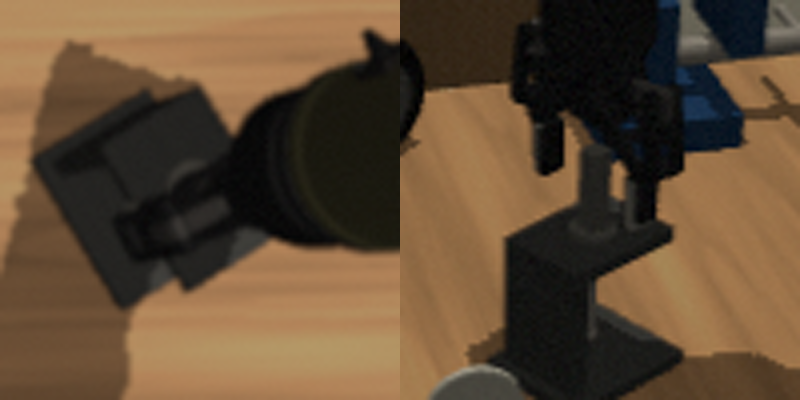

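The side half shows the handle (x≈595, y 145–230) between the open fingers at (548,150) and (640,200); the top view agrees. Close.

```bash
python3 -m jog '[[[0,0,0],[0,0,0],0],[[0,0,0],[0,0,0],0],[[0,0,0],[0,0,0],0],[[0,0,0],[0,0,0],0],[[0,0,0],[0,0,0],0]]' 80;  python3 -m jog '[[[0,0,0],[0,0,0],0],[[0,0,0],[0,0,0],0],[[0,0,0],[0,0,0],0]]' 100; python3 -m jog '[[[0,0,0.4],[0,0,0],0],[[0,0,0.4],[0,0,0],0],[[0,0,0.4],[0,0,0],0]]' 100
```

```text
t: 2.7
position: [457.0, -295.0, 123.5]
orientation: [3.141, -0.0, 0.428]
contact_force: [-0.5, 0.6, 3.3]
gripper_width: 15.1
finger_force: 77.9
t: 3.08
position: [457.0, -295.1, 123.5]
orientation: [3.141, -0.0, 0.428]
contact_force: [-2.2, 0.6, 5.3]
gripper_width: 14.5
finger_force: 97.3
t: 3.45
position: [456.8, -295.0, 133.2]
orientation: [-3.142, -0.0, 0.428]
contact_force: [0.8, 0.2, -1.1]
gripper_width: 14.7
finger_force: 97.4
```

```bash
python3 -m jog '[[[0,0,2],[0,0,0],0],[[0,0,4],[0,0,0],0],[[0,2.4,4],[0,0,0],0],[[0,4.8,4],[0,0,0],0],[[0,7.2,4],[0,0,0],0]]'; python3 -m jog '[[[0,2.1,0],[-0.14,0,0],0],[[0,4.2,0],[-0.28,0,0],0],[[0,6.4,0],[-0.42,0,0],0],[[0,8.5,0],[-0.56,0,0],0],[[0,10.6,0],[-0.7,0,0],0]]'; python3 -m jog '[[[0,0,0],[0,0,0],0],[[0,0,0],[0,0,0],0]]'
```

```text
t: 4.08
position: [456.6, -113.3, 233.3]
orientation: [3.141, -0.0, 0.427]
contact_force: [1.9, -0.2, -0.4]
gripper_width: 14.8
finger_force: 97.9
t: 4.7
position: [457.0, 152.6, 233.6]
orientation: [2.483, 0.269, 0.335]
contact_force: [1.8, -1.6, -1.3]
gripper_width: 14.8
finger_force: 97.9
t: 4.95
position: [456.7, 150.6, 232.3]
orientation: [2.487, 0.272, 0.337]
contact_force: [0.5, -0.4, -0.7]
gripper_width: 14.6
finger_force: 98.1
```

```bash
cat > st.py <<'E'
from rig import manip
import numpy as np
from scipy.spatial.transform import Rotation as R
s=manip.get_state(); z=R.from_euler("xyz",s["orientation"]).as_matrix()[:,2]
print("t",round(s["t"],2),"tip",(np.array(s["position"])+93.5*z).round(2),"lean",np.degrees(np.arccos(-z[2])).round(1),"F",np.round(s["contact_force"],2),"M",np.round(s["wrist_torque"],3))
E
python3 st.py; python3 -m jog '[[[2.4,0,0],[0,0,0],0],[[4.8,0,0],[0,0,0],0],[[7.16,0,0],[0,0,0],0],[[7.16,0,-1.8],[0,0,0],0],[[7.16,0,-3.72],[0,0,0],0]]'; python3 -m jog '[[[0,0,0],[0,0,0],0],[[0,0,0],[0,0,0],0]]'; python3 st.py; python3 - <<'E'
from rig import manip
import cv2,numpy as np
a=[]
for n,x,y in(("top",200,130),("side",185,145)):
    f=manip.grab_frame(n); np.savez(f"pics/{n}1.npz",**f); a.append(cv2.resize(f["color"][y:y+110,x:x+110],None,fx=3.6364,fy=3.6364,interpolation=cv2.INTER_CUBIC))
cv2.imwrite("pics/g2.png",np.hstack(a))
E
python3 st.py
```

```text
t 4.95 tip [456.71  90.26 160.86] lean 40.2 F [ 0.52 -0.43 -0.69] M [0.795 0.082 0.052]
t: 5.58
position: [637.4, 146.3, 140.8]
orientation: [2.488, 0.267, 0.33]
contact_force: [-0.0, 0.8, -0.8]
gripper_width: 14.8
finger_force: 98.1
t: 5.82
position: [636.8, 148.5, 142.9]
orientation: [2.487, 0.268, 0.333]
contact_force: [1.1, 0.8, -0.7]
gripper_width: 14.8
finger_force: 98.0
t 5.83 tip [636.88  88.25  71.35] lean 40.1 F [ 1.13  0.77 -0.71] M [ 0.798 -0.032  0.048]
t 5.92 tip [637.11  89.55  71.6 ] lean 40.0 F [ 0.48  0.62 -0.01] M [ 0.811 -0.023 -0.033]
```

View pics/g2.png

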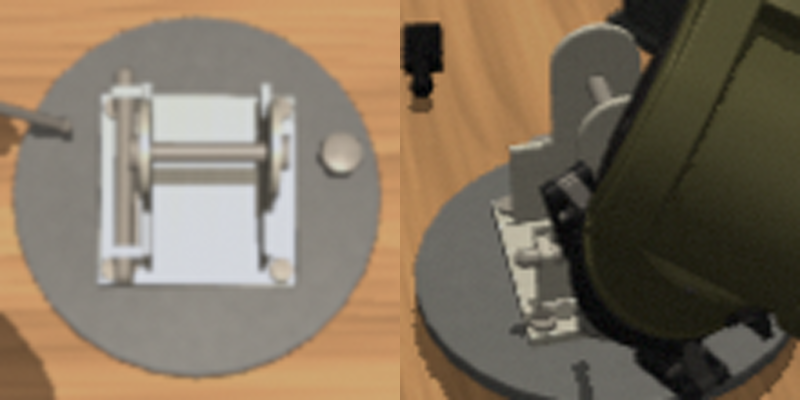

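```bash
python3 - <<'E'
from h import *
T=load("pics/top1.npz"); print(ray(T,(np.array([[65,128]])+.5)/3.6364-.5+[200,130],71.5))
E
python3 -m jog '[[[0,-0.4,-0.1],[0,0,0],0],[[0,-0.8,-0.25],[0,0,0],0],[[0,-1.16,-0.38],[0,0,0],0],[[0,-1.16,-0.38],[0,0,0],0]]'; python3 st.py; python3 -m jog '[[[0,0,0],[0,0,0],0]]'; python3 st.py; python3 -m jog '[[[0,0,0],[0,0,0],0]]'; python3 st.py
```

```text
[[633.64138804  87.12979855  71.5       ]]
t: 6.42
position: [635.8, 119.3, 130.7]
orientation: [2.487, 0.271, 0.334]
contact_force: [0.1, -0.0, -1.2]
gripper_width: 14.6
finger_force: 98.0
t 6.42 tip [635.71  59.    59.23] lean 40.2 F [ 0.1  -0.03 -1.16] M [ 0.787  0.004 -0.025]
t: 6.55
position: [635.9, 121.2, 130.7]
orientation: [2.488, 0.271, 0.336]
contact_force: [0.6, 0.7, -0.2]
gripper_width: 14.9
finger_force: 98.0
t 6.55 tip [635.85  61.01  59.15] lean 40.1 F [ 0.58  0.67 -0.24] M [ 0.839 -0.015  0.007]
t: 6.68
position: [635.9, 121.6, 130.7]
orientation: [2.488, 0.27, 0.336]
contact_force: [-0.7, -0.7, -0.5]
gripper_width: 15.0
finger_force: 98.0
t 6.67 tip [635.92  61.41  59.18] lean 40.1 F [-0.71 -0.66 -0.45] M [ 0.853  0.038 -0.011]
```

```bash
cat > st.py <<'E'
import sys
from rig import manip
import numpy as np
from scipy.spatial.transform import Rotation as R
n=int(sys.argv[1]) if len(sys.argv)>1 else 3; lim=float(sys.argv[2]) if len(sys.argv)>2 else 99
L=[]
for i in range(n):
    if i: manip.grab_frame("top")
    s=manip.get_state(); z=R.from_euler("xyz",s["orientation"]).as_matrix()[:,2]
    L.append(np.r_[np.array(s["position"])+93.5*z,s["contact_force"],s["wrist_torque"]])
m=np.mean(L,0)
print("t",round(s["t"],2),"tip",m[:3].round(2),"lean",np.degrees(np.arccos(-z[2])).round(1),"F",m[3:6].round(2),"M",m[6:].round(3))
b=np.array([0,0,-.6])
sys.exit(int(np.abs(m[3:6]-b).max()>lim or abs(m[6]-.82)>lim*.15))
E
python3 st.py 4; J="python3 -m jog"; 
python3 -m jog '[[[0.06,0,-0.02],[0,0,0],0],[[0.06,0,-0.04],[0,0,0],0]]' >/dev/null; python3 st.py 3 1.5 && python3 -m jog '[[[0,0,-0.02],[0,0,0],0],[[0,0,-0.04],[0,0,0],0]]' >/dev/null && python3 st.py 3 1.5 && python3 -m jog '[[[0,0,-0.02],[0,0,0],0],[[0,0,-0.04],[0,0,0],0]]' >/dev/null && python3 st.py 3 1.5 && python3 -m jog '[[[0,0,-0.02],[0,0,0],0],[[0,0,-0.04],[0,0,0],0]]' >/dev/null && python3 st.py 3 1.5
```

```text
t 6.83 tip [635.91  61.3   59.2 ] lean 40.1 F [ 0.29 -0.22 -0.36] M [ 0.84  -0.005 -0.014]
t 7.17 tip [637.42  60.74  58.15] lean 40.1 F [-0.19 -0.07 -0.34] M [ 0.798 -0.017 -0.008]
t 7.53 tip [637.36  60.72  57.21] lean 40.1 F [-0.21  0.08 -1.24] M [ 0.825  0.021 -0.004]
t 7.88 tip [637.37  60.77  56.2 ] lean 40.1 F [ 0.08 -0.03 -0.99] M [ 0.81   0.02  -0.001]
t 8.22 tip [637.37  60.74  55.19] lean 40.1 F [-0.13 -0.2  -0.31] M [ 0.816  0.026 -0.002]
```

```bash
python3 -m jog '[[[0,0,-0.02],[0,0,0],0],[[0,0,-0.04],[0,0,0],0]]' >/dev/null && python3 st.py 3 1.5 && python3 -m jog '[[[0,0,-0.02],[0,0,0],0],[[0,0,-0.04],[0,0,0],0]]' >/dev/null && python3 st.py 3 1.5 && python3 -m jog '[[[0,0,-0.02],[0,0,0],0],[[0,0,-0.04],[0,0,0],0]]' >/dev/null && python3 st.py 3 1.5 && python3 -m jog '[[[0,0,-0.02],[0,0,0],0],[[0,0,-0.04],[0,0,0],0]]' >/dev/null && python3 st.py 3 1.5
```

```text
t 8.57 tip [637.38  60.75  54.19] lean 40.1 F [ 0.01 -0.08 -0.86] M [ 0.803 -0.012 -0.034]
t 8.93 tip [637.37  60.74  53.2 ] lean 40.1 F [ 0.25  0.54 -0.91] M [ 0.818 -0.007  0.01 ]
t 9.28 tip [637.45  60.76  52.35] lean 40.1 F [-0.06  0.11 -0.44] M [ 0.656 -0.026 -0.009]
t 9.62 tip [637.58  60.83  51.62] lean 40.1 F [-0.28  1.1   2.69] M [ 0.315 -0.021  0.002]
```

```bash
python3 -m jog '[[[0,-0.05,0],[0,0,0],0],[[0,-0.1,0],[0,0,0],0],[[0,-0.15,0],[0,0,0],0],[[0,-0.2,0],[0,0,0],0],[[0,-0.24,0],[0,0,0],0]]' >/dev/null; python3 st.py 3 5 && python3 -m jog '[[[0,-0.02,0],[0,0,0],0],[[0,-0.04,0],[0,0,0],0]]' >/dev/null && python3 st.py 2 5 && python3 -m jog '[[[0,-0.02,0],[0,0,0],0],[[0,-0.04,0],[0,0,0],0]]' >/dev/null && python3 st.py 2 5 && python3 -m jog '[[[0,-0.02,0],[0,0,0],0],[[0,-0.04,0],[0,0,0],0]]' >/dev/null && python3 st.py 2 5
```

```text
t 10.35 tip [637.44  54.68  51.4 ] lean 40.1 F [0.02 3.47 5.2 ] M [ 0.543 -0.05   0.006]
```

```bash
python3 -m jog '[[[0,0,0.04],[0,0,0],0],[[0,0,0.08],[0,0,0],0]]' >/dev/null; python3 st.py 3 5 && python3 -m jog '[[[0,-0.02,0],[0,0,0],0],[[0,-0.04,0],[0,0,0],0]]' >/dev/null && python3 st.py 2 3 && python3 -m jog '[[[0,-0.02,0],[0,0,0],0],[[0,-0.04,0],[0,0,0],0]]' >/dev/null && python3 st.py 2 3 && python3 -m jog '[[[0,-0.02,0],[0,0,0],0],[[0,-0.04,0],[0,0,0],0]]' >/dev/null && python3 st.py 2 3&& python3 -m jog '[[[0,-0.02,0],[0,0,0],0],[[0,-0.04,0],[0,0,0],0]]' >/dev/null && python3 st.py 2 3
```

```text
t 10.7 tip [636.95  53.91  52.81] lean 40.2 F [ 0.26 -0.11 -0.89] M [0.805 0.002 0.024]
t 11.0 tip [637.26  53.44  53.07] lean 40.1 F [ 0.26 -0.37 -0.59] M [0.787 0.01  0.015]
t 11.3 tip [637.37  52.67  53.26] lean 40.1 F [-0.52 -0.2  -0.71] M [ 0.822 -0.019 -0.011]
t 11.6 tip [637.4   51.64  53.28] lean 40.1 F [-0.26 -0.43 -0.62] M [0.803 0.044 0.022]
t 11.9 tip [637.39  50.66  53.27] lean 40.1 F [ 0.53 -0.46 -1.1 ] M [ 0.826  0.04  -0.027]
```

```bash
python3 -m jog '[[[0,-0.02,0],[0,0,0],0],[[0,-0.04,0],[0,0,0],0]]' >/dev/null; python3 st.py 2 2.5 && python3 -m jog '[[[0,-0.02,0],[0,0,0],0],[[0,-0.04,0],[0,0,0],0]]' >/dev/null && python3 st.py 2 2.5 && python3 -m jog '[[[0,-0.02,0],[0,0,0],0],[[0,-0.04,0],[0,0,0],0]]' >/dev/null && python3 st.py 2 2.5 && python3 -m jog '[[[0,-0.02,0],[0,0,0],0],[[0,-0.04,0],[0,0,0],0]]' >/dev/null && python3 st.py 2 2.5&& python3 -m jog '[[[0,-0.02,0],[0,0,0],0],[[0,-0.04,0],[0,0,0],0]]' >/dev/null && python3 st.py 2 2.5&& python3 -m jog '[[[0,-0.02,0],[0,0,0],0],[[0,-0.04,0],[0,0,0],0]]' >/dev/null && python3 st.py 2 2.5
```

```text
t 12.2 tip [637.4   49.68  53.27] lean 40.1 F [-0.08 -0.62 -0.57] M [ 0.793 -0.015 -0.012]
t 12.5 tip [637.39  48.68  53.25] lean 40.1 F [-0.68 -0.23 -0.54] M [ 0.847 -0.037 -0.027]
t 12.8 tip [637.41  47.67  53.26] lean 40.1 F [-0.16 -0.28 -0.72] M [0.793 0.014 0.019]
t 13.1 tip [637.39  46.68  53.26] lean 40.1 F [ 0.14  0.1  -0.52] M [ 0.8   -0.026 -0.002]
t 13.4 tip [637.4   45.64  53.27] lean 40.1 F [-0.1   0.21 -0.97] M [0.808 0.016 0.003]
t 13.7 tip [637.38  44.67  53.27] lean 40.1 F [ 0.47  0.25 -1.09] M [ 0.824 -0.008  0.021]
```

```bash
python3 -m jog '[[[0,-0.02,0],[0,0,0],0],[[0,-0.04,0],[0,0,0],0]]' >/dev/null; python3 st.py 2 2.5 && python3 -m jog '[[[0,-0.02,0],[0,0,0],0],[[0,-0.04,0],[0,0,0],0]]' >/dev/null && python3 st.py 2 2.5 && python3 -m jog '[[[0,-0.02,0],[0,0,0],0],[[0,-0.04,0],[0,0,0],0]]' >/dev/null && python3 st.py 2 2.5 && python3 -m jog '[[[0,-0.02,0],[0,0,0],0],[[0,-0.04,0],[0,0,0],0]]' >/dev/null && python3 st.py 2 2.5&& python3 -m jog '[[[0,-0.02,0],[0,0,0],0],[[0,-0.04,0],[0,0,0],0]]' >/dev/null && python3 st.py 2 2.5&& python3 -m jog '[[[0,-0.02,0],[0,0,0],0],[[0,-0.04,0],[0,0,0],0]]' >/dev/null && python3 st.py 2 2.5
```

```text
t 14.0 tip [637.37  43.65  53.26] lean 40.1 F [ 0.3   0.54 -0.81] M [ 0.793 -0.007  0.011]
t 14.3 tip [637.38  42.68  53.26] lean 40.1 F [-0.23  0.36 -0.75] M [ 0.825 -0.016  0.004]
t 14.6 tip [637.39  41.68  53.28] lean 40.1 F [ 0.27  0.38 -0.95] M [ 0.779 -0.013  0.028]
t 14.9 tip [637.42  41.    53.21] lean 40.1 F [ 0.47  0.77 -0.11] M [ 0.967 -0.003 -0.063]
t 15.2 tip [637.5   40.64  53.18] lean 40.0 F [-0.08  3.5   0.5 ] M [ 1.299  0.031 -0.052]
```

```bash
python3 -m jog '[[[0,0,-0.02],[0,0,0],0],[[0,0,-0.04],[0,0,0],0],[[0,0,-0.06],[0,0,0],0]]' >/dev/null; python3 st.py 3; python3 -m jog '[[[-0.04,0,0],[0,0,0],0],[[-0.08,0,0],[0,0,0],0]]' >/dev/null; python3 st.py 4
```

```text
t 15.68 tip [637.73  40.55  52.25] lean 40.1 F [0.1  5.87 4.34] M [ 1.     0.09  -0.082]
t 16.07 tip [636.87  40.52  52.44] lean 40.0 F [2.54 5.19 3.67] M [ 1.107 -0.681  0.55 ]
```

```bash
python3 -m jog '[[[-0.04,0.03,0],[0,0,0],0],[[-0.08,0.03,0],[0,0,0],0]]' >/dev/null; python3 st.py 4; python3 -m jog '[[[-0.04,0,0],[0,0,0],0],[[-0.08,0,0],[0,0,0],0]]' >/dev/null; python3 st.py 4
```

```text
t 16.48 tip [634.6   40.62  52.22] lean 40.1 F [4.17 4.01 2.53] M [ 1.001 -0.926  0.807]
t 16.88 tip [632.79  40.59  52.21] lean 40.1 F [4.21 3.43 2.32] M [ 1.008 -1.06   0.924]
```

```bash
python3 -m jog '[[[-0.05,0,0],[0,0,0],0],[[-0.1,0,0],[0,0,0],0],[[-0.15,0,0],[0,0,0],0]]' >/dev/null; python3 st.py 4 7; python3 -m jog '[[[-0.05,0,0],[0,0,0],0],[[-0.1,0,0],[0,0,0],0],[[-0.15,0,0],[0,0,0],0]]' >/dev/null; python3 st.py 4
```

```text
t 17.4 tip [628.97  40.62  52.21] lean 40.1 F [4.43 3.59 2.52] M [ 1.018 -0.976  0.852]
t 17.93 tip [625.27  40.65  52.2 ] lean 40.1 F [3.59 4.11 2.73] M [ 1.006 -1.007  0.868]
```

```bash
python3 -m jog '[[[-0.05,0.005,0],[0,0,0],0],[[-0.1,0.01,0],[0,0,0],0],[[-0.15,0.01,0],[0,0,0],0],[[-0.2,0.01,0],[0,0,0],0]]' >/dev/null; python3 st.py 4 7 && python3 -m jog '[[[-0.05,0,0],[0,0,0],0],[[-0.1,0,0],[0,0,0],0],[[-0.15,0,0],[0,0,0],0],[[-0.2,0,0],[0,0,0],0]]' >/dev/null; python3 st.py 4
```

```text
t 18.57 tip [620.14  40.73  52.21] lean 40.1 F [4.27 3.3  2.75] M [ 1.005 -0.956  0.802]
t 19.23 tip [615.12  40.76  52.21] lean 40.1 F [3.97 3.38 2.6 ] M [ 0.982 -0.954  0.758]
```

Steady contact, light forces; continue towards the robot.

```bash
python3 -m jog '[[[-0.05,0,0],[0,0,0],0],[[-0.1,0,0],[0,0,0],0],[[-0.15,0,0],[0,0,0],0],[[-0.2,0,0],[0,0,0],0]]' >/dev/null; python3 st.py 4 7 && python3 -m jog '[[[-0.05,0,0],[0,0,0],0],[[-0.1,0,0],[0,0,0],0],[[-0.15,0,0],[0,0,0],0],[[-0.2,0,0],[0,0,0],0]]' >/dev/null; python3 st.py 4 7 && python3 -m jog '[[[-0.05,0,0],[0,0,0],0],[[-0.1,0,0],[0,0,0],0],[[-0.15,0,0],[0,0,0],0],[[-0.2,0,0],[0,0,0],0]]' >/dev/null; python3 st.py 4 7
```

```text
t 19.88 tip [610.14  40.79  52.2 ] lean 40.1 F [3.69 3.69 2.65] M [ 0.969 -0.906  0.79 ]
t 20.52 tip [605.15  40.81  52.2 ] lean 40.1 F [3.86 3.25 2.46] M [ 0.988 -0.9    0.783]
t 21.18 tip [600.17  40.83  52.19] lean 40.1 F [3.73 3.8  2.16] M [ 1.022 -0.885  0.78 ]
```

```bash
python3 -m jog '[[[-0.05,0,0],[0,0,0],0],[[-0.1,0,0],[0,0,0],0],[[-0.15,0,0],[0,0,0],0],[[-0.2,0,0],[0,0,0],0]]' >/dev/null; python3 st.py 4 7 && python3 -m jog '[[[-0.05,0,0],[0,0,0],0],[[-0.1,0,0],[0,0,0],0],[[-0.15,0,0],[0,0,0],0],[[-0.2,0,0],[0,0,0],0]]' >/dev/null; python3 st.py 4 7 && python3 -m jog '[[[-0.05,0,0],[0,0,0],0],[[-0.1,0,0],[0,0,0],0],[[-0.15,0,0],[0,0,0],0],[[-0.2,0,0],[0,0,0],0]]' >/dev/null; python3 st.py 4 7
```

```text
t 21.82 tip [595.22  40.84  52.19] lean 40.1 F [3.72 3.84 3.06] M [ 0.999 -0.974  0.811]
t 22.48 tip [590.2   40.84  52.19] lean 40.1 F [3.7  3.54 2.45] M [ 0.982 -0.953  0.789]
t 23.12 tip [585.23  40.86  52.17] lean 40.1 F [4.01 3.36 2.14] M [ 1.009 -0.991  0.828]
```

```bash
python3 -m jog '[[[-0.05,0,0],[0,0,0],0],[[-0.1,0,0],[0,0,0],0],[[-0.15,0,0],[0,0,0],0],[[-0.2,0,0],[0,0,0],0]]' >/dev/null; python3 st.py 4 7 && python3 -m jog '[[[-0.05,0,0],[0,0,0],0],[[-0.1,0,0],[0,0,0],0],[[-0.15,0,0],[0,0,0],0],[[-0.2,0,0],[0,0,0],0]]' >/dev/null; python3 st.py 4 7 && python3 -m jog '[[[-0.05,0,0],[0,0,0],0],[[-0.1,0,0],[0,0,0],0],[[-0.15,0,0],[0,0,0],0],[[-0.2,0,0],[0,0,0],0]]' >/dev/null; python3 st.py 4 7
```

```text
t 23.77 tip [580.2   40.87  52.16] lean 40.1 F [3.67 3.64 2.43] M [ 1.019 -0.957  0.8  ]
t 24.43 tip [575.16  40.86  52.14] lean 40.1 F [3.84 3.8  2.91] M [ 1.026 -0.91   0.765]
t 25.07 tip [570.16  40.86  52.13] lean 40.1 F [3.45 3.41 2.59] M [ 1.066 -0.906  0.743]
```

```bash
python3 -m jog '[[[-0.05,0,0],[0,0,0],0],[[-0.1,0,0],[0,0,0],0],[[-0.15,0,0],[0,0,0],0],[[-0.2,0,0],[0,0,0],0]]' >/dev/null; python3 st.py 4 7 && python3 -m jog '[[[-0.05,0,0],[0,0,0],0],[[-0.1,0,0],[0,0,0],0],[[-0.15,0,0],[0,0,0],0],[[-0.18,0,0],[0,0,0],0]]' >/dev/null; python3 st.py 4 7
```

```text
t 25.73 tip [565.11  40.87  52.11] lean 40.1 F [3.55 3.85 1.9 ] M [ 1.035 -0.93   0.785]
t 26.38 tip [560.55  40.83  52.08] lean 40.1 F [3.76 3.59 2.33] M [ 1.063 -0.906  0.814]
```

```bash
python3 -m jog '[[[0.03,0.015,0.01],[0,0,0],0],[[0.03,0.035,0.02],[0,0,0],0],[[0.03,0.06,0.04],[0,0,0],0],[[0.03,0.1,0.07],[0,0,0],0],[[0.03,0.16,0.12],[0,0,0],0]]' ; python3 st.py 2;  python3 -m jog '[[[0,0.25,0.05],[0,0,0],0],[[0,0.8,0.25],[0,0,0],0],[[0,1.5,0.4],[0,0,0],0],[[0,2.2,0.4],[0,0,0],0]]'; python3 st.py 2
```

```text
t: 27.0
position: [559.6, 104.5, 126.1]
orientation: [2.487, 0.272, 0.335]
contact_force: [0.1, 0.3, -1.2]
gripper_width: 14.8
finger_force: 98.0
t 27.05 tip [559.62  44.43  54.75] lean 40.1 F [-0.16  0.41 -0.61] M [ 0.82  -0.002  0.026]
t: 27.55
position: [560.2, 162.1, 136.6]
orientation: [2.489, 0.27, 0.337]
contact_force: [-0.6, -0.4, -0.4]
gripper_width: 14.7
finger_force: 98.0
t 27.6 tip [560.1  103.49  64.59] lean 39.9 F [-0.43  1.1  -0.88] M [ 0.891 -0.013  0.018]
```

```bash
python3 -m jog '[[[0,0,1.9],[0,0,0],0],[[0,0,3.9],[0,0,0],0],[[-2.1,0,3.9],[0,0,0],0],[[-4.13,0,3.9],[0,0,0],0],[[-4.13,0,3.9],[0,0,0],0]]'; python3 -m jog '[[[0,-2.1,0],[0.14,0,0],0],[[0,-4.2,0],[0.28,0,0],0],[[0,-6.4,0],[0.42,0,0],0],[[0,-8.5,0],[0.56,0,0],0],[[0,-10.6,0],[0.7,0,0],0]]'; python3 -m jog '[[[0,-2.4,0],[0,0,0],0],[[0,-4.8,0],[0,0,0],0],[[0,-7.2,0],[0,0,0],0],[[0,-7.2,0],[0,0,0],0],[[0,-7.2,0],[0,0,0],0]]'; python3 st.py 3
```

```text
t: 28.22
position: [454.1, 161.2, 234.5]
orientation: [2.488, 0.272, 0.341]
contact_force: [1.1, 1.6, -0.7]
gripper_width: 14.4
finger_force: 97.9
t: 28.85
position: [457.5, -97.1, 234.1]
orientation: [3.122, 0.012, 0.428]
contact_force: [0.1, 0.7, -1.5]
gripper_width: 14.9
finger_force: 97.9
t: 29.48
position: [456.8, -274.8, 232.8]
orientation: [3.122, 0.017, 0.427]
contact_force: [-0.7, 1.2, -1.0]
gripper_width: 14.9
finger_force: 97.9
t 29.57 tip [ 456.28 -276.37  139.49] lean 1.5 F [-0.26  0.63 -0.78] M [ 0.081 -0.013  0.001]
```

```bash
python3 -m jog '[[[0,-0.4,0],[0.018,0,0],0],[[0,-0.81,0],[0.018,0,0],0],[[0,-0.81,0],[0.018,0,0],0],[[0,-0.81,0],[0.018,0,0],0]]'; python3 st.py 3;  python3 - <<'E'
from rig import manip
import cv2,numpy as np
from h import *
a=[]
for n,x,y in(("top",340,170),("side",220,30)):
    f=manip.grab_frame(n); np.savez(f"pics/{n}3.npz",**f); a.append(cv2.resize(f["color"][y:y+100,x:x+100],None,fx=4,fy=4,interpolation=cv2.INTER_CUBIC))
    p=np.array([[457,-295,z] for z in(142,174,222,110)]); print(n,((proj(f,p)-[x,y]+.5)*4-.5).round(0).tolist())
cv2.imwrite("pics/g3.png",np.hstack(a))
E
```

```text
t: 30.08
position: [456.6, -294.8, 233.0]
orientation: [3.138, 0.009, 0.428]
contact_force: [-0.1, 0.8, -0.4]
gripper_width: 14.7
finger_force: 97.9
t 30.18 tip [ 456.   -295.3   139.61] lean 0.6 F [ 0.33  0.38 -1.  ] M [ 0.035 -0.031  0.013]
top [[210.0, 265.0], [234.0, 260.0], [273.0, 253.0], [189.0, 269.0]]
side [[194.0, 313.0], [195.0, 270.0], [197.0, 202.0], [192.0, 355.0]]
```

View pics/g3.png

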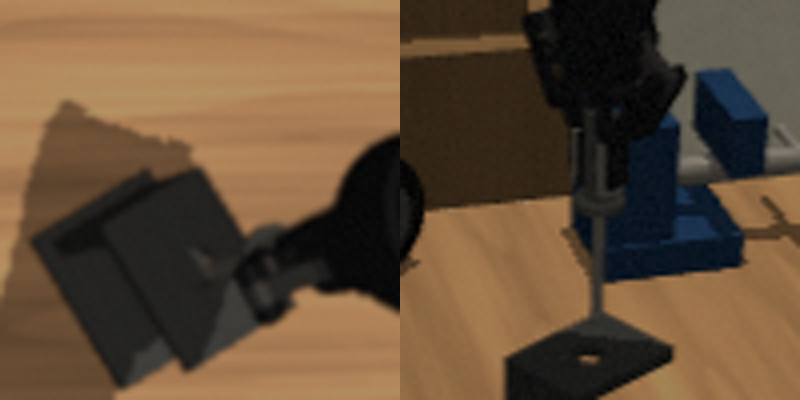

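```bash
python3 -m jog '[[[0.05,0,-0.8],[0,0.007,0],0],[[0.05,0,-1.2],[0,0.007,0],0],[[0.05,0,-1.5],[0,0.007,0],0],[[0.05,0,-1.8],[0,0.007,0],0]]' >/dev/null; python3 st.py 3 4 && python3 -m jog '[[[0,0,-0.6],[0,0,0],0],[[0,0,-1.2],[0,0,0],0],[[0,0,-1.8],[0,0,0],0],[[0,0,-2.3],[0,0,0],0],[[0,0,-2.42],[0,0,0],0]]' >/dev/null; python3 st.py 3
```

```text
t 30.88 tip [ 456.33 -295.54   94.  ] lean 0.9 F [-0.34 -0.05 -1.31] M [ 0.027 -0.025  0.008]
t 30.98 tip [ 456.41 -295.57   94.41] lean 0.9 F [ 0.64 -0.53 -0.64] M [ 0.01  -0.013 -0.003]
```

```bash
python3 -m jog '[[[0,0,-0.6],[0,-0.016,0],0],[[0,0,-1.2],[0,-0.016,0],0],[[0,0,-1.8],[0,-0.016,0],0],[[0,0,-2.3],[0,-0.016,0],0],[[0,0,-2.45],[0,-0.016,0],0]]' >/dev/null; python3 st.py 3;python3 -m jog '[[[0,0,-0.03],[0,0,0],0],[[0,0,-0.06],[0,0,0],0]]' >/dev/null; python3 st.py 3
```

```text
t 31.7 tip [ 457.76 -295.34   32.52] lean 0.4 F [-0.08  0.35 -0.64] M [ 0.014 -0.018  0.02 ]
t 32.05 tip [ 458.29 -295.78   32.17] lean 0.5 F [-0.68 -0.26 -0.84] M [-0.004 -0.007  0.005]
```

```bash
python3 -m jog '[[[0,0,-0.03],[0,0,0],0],[[0,0,-0.05],[0,0,0],0]]' >/dev/null; python3 st.py 3;python3 -m jog '[[[0,0,-0.02],[0,0,0],0],[[0,0,-0.04],[0,0,0],0]]' >/dev/null; python3 st.py 3
```

```text
t 32.4 tip [ 458.06 -295.63   30.6 ] lean 0.4 F [-0.13  0.08 -1.57] M [0.02  0.018 0.006]
t 32.75 tip [ 458.16 -295.72   30.1 ] lean 0.5 F [-1.65  1.23  5.39] M [ 0.226  0.421 -0.021]
```

```bash
python3 -m jog '[[[0,0,0.02],[0,0,0],0],[[0,0,0.02],[0,0,0],0.3],[[0,0,0.02],[0,0,0],0.6],[[0,0,0.02],[0,0,0],1],[[0,0,0.02],[0,0,0],1]]'; python3 -m jog '[[[0,0,0],[0,0,0],1],[[0,0,0],[0,0,0],1],[[0,0,0],[0,0,0],1]]'; python3 -m jog '[[[0,0,0.8],[0,0,0],1],[[0,0,2],[0,0,0],1],[[0,0,4],[0,0,0],1],[[0,0,6],[0,0,0],1],[[0,0,6],[0,0,0],1]]'; python3 - <<'E'
from rig import manip
import cv2,numpy as np
from h import *
a=[]
for n,x,y in(("top",340,190),("side",220,60)):
    f=manip.grab_frame(n); a.append(cv2.resize(f["color"][y:y+100,x:x+100],None,fx=4,fy=4,interpolation=cv2.INTER_CUBIC))
cv2.imwrite("pics/g4.png",np.hstack(a)); s=manip.get_state(); print(s["t"],s["gripper_width"])
E
```

```text
t: 33.38
position: [457.9, -295.0, 123.6]
orientation: [3.134, 0.001, 0.428]
contact_force: [0.0, 0.2, 0.2]
gripper_width: 78.1
finger_force: 0.0
t: 33.75
position: [457.8, -295.0, 123.6]
orientation: [3.134, 0.001, 0.428]
contact_force: [1.4, 0.4, -0.0]
gripper_width: 85.3
finger_force: 0.0
t: 34.38
position: [459.7, -295.6, 277.6]
orientation: [3.128, -0.003, 0.428]
contact_force: [0.0, -0.3, -1.0]
gripper_width: 85.3
finger_force: 0.0
34.475 85.45856409041976
```

View pics/g4.png

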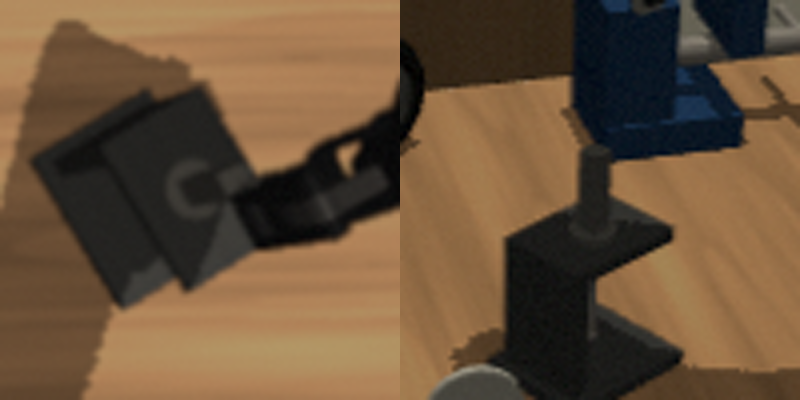

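The probe hangs upright in the stand: collar at about (193,188) in the top half, handle at (594,190) in the side half. The gripper is clear of it.

```bash
python3 -m jog '[[[0,0,0],[0,0,0],1],[[0,0,0],[0,0,0],1]]' >/dev/null; python3 -c "
from rig import manip
print(manip.close_job())"
```

```text
the job is handed in; nothing more can be done
None
```

I handed the job in at about 35 s, but no verdict came back. The tip was drawn from about +39 to −38 mm along the seam at a 40° lean and about 10 mm/s, pressing leg and plate with roughly 3 N each, and the probe was then hung back in its stand, upright and released.

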